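# Dispense one bearing from the rotary magazine

### The job

Dispense the ball bearing from the rotary magazine into the yellow bin under its chute: push the wheel round by the posts of its loose star handle, in the direction that keeps the gear away from the drop hole, until you feel the bearing drop in and block the wheel, and do not force it any further. Then ease off the post, tip the bearing out with the chute's lever and let the lever spring back. Touch neither the bearing nor the bin, leave the gear in its pocket and do not disturb the parts lying around.

Things in the scene. Friction and masses are not known exactly. Their poses are not given: they have to be found in the camera images.
- stand: Fixed stand: round grey foot (radius 98 mm), column and a level dark round deck (radius 110 mm, 5 mm thick, top 122 mm above the table). Origin on the wheel's axis at table height, z up; -x towards the outlet (drop hole, chute and bin lie on -x), +y towards the side with the lever
- drop_hole (a point): Centre of the deck's only hole, at the height of the deck's top: 56 mm in diameter, 68 mm from the wheel's axis, closed 8 mm below by the steel chute. The bearing (or the gear) drops 8 mm into it when the wheel carries it over; its upper half still stands in the pocket and blocks the wheel after at most 4 mm of play
- wheel: Grey wheel (radius 104 mm, 1 to 15 mm above its origin), turns about z (1 to 2 N at a post); origin at the deck's top. Pockets 55.5 mm wide, no floor, 68 mm out at 36, 108, 180, 252, 324 deg. On top a star handle with five black posts (11 mm thick, 86 mm out, tops 62 mm and arms 24 to 33 mm above the origin), about 0, 72.. deg but loose: unmeasured play before it takes the wheel along
- bearing_mid (a point): Centre (half-way up) of the ball bearing, a bright steel ring 52 mm in diameter and 15 mm tall, lying flat in a pocket of the wheel with its top level with the wheel's; its centre is then 7.5 mm above the deck's top. It has 1.5 to 2 mm of play in the pocket
- gear_mid (a point): Centre of the rim of the dark spur gear, 48 mm in diameter, rim 12 mm tall, hub up to 20 mm, in the pocket next to the bearing's, 72 degrees away on either side. This point is 6 mm above the deck. Both parts start at least 60 degrees from the drop hole
- chute (a joint): Angle of the tip chute: 0 closed (level under the drop hole), 0.60 rad fully tipped, at its stop. A steel tongue with low sides, hinged near the column; tipped, it slopes 34 degrees to the bin and the bearing slides out under the deck. A spring shuts it; 2 to 4 N at the knob tip it. A bearing still squeezed by the wheel does not slide out
- lever_knob (a point): Centre of the black ball knob (25 mm) on top of the chute's lever, a rod 8 mm thick beside the deck on the stand's +y side. Chute closed: knob at x = 5, y = 128, z = 200 mm in the stand's frame. To tip, it swings towards the stand's -x, 0.60 rad about the shaft at x = -26, z = 110 mm, and ends at x = -51, z = 202 mm
- bin: Small yellow open bin, 100 mm wide inside, 129 mm long, walls up to 62 mm high, loose (70 g), standing on the table under the chute's end (another one stands far behind). Origin at the centre of its underside, z up, its low front lip (27 mm high) on its -y side, facing the stand; x across
- piston: Bystander: grey piston, 61 mm in diameter and 53 mm tall, on the table at the right; origin at its underside
- injector: Bystander: fuel injector lying on the table at the right, 123 mm long, 23 mm tall; origin at its underside
- feeler_gauge: Bystander: folded feeler gauge lying on the table at the right, 105 mm long; origin at its underside
Things that resemble listed ones, but are neither listed nor needed, are in the scene too. What is shaped like the part that bears bearing_mid but brown or green is not meant.

How it is judged (in metres and radians):
On the way, in this order (a step that is already met when the one before it is completed fails the run):
1. the bearing has dropped into the drop hole (horizontal distance between bearing_mid and drop_hole below 0.006 m and z of bearing_mid in the frame of drop_hole between -0.006 and 0.003 m), for 0.2 s.
2. the chute is tipped (value of joint chute above 0.45 rad), for 0.05 s.
At the end, for the whole second after the job is handed in: The bearing lies at rest inside the yellow bin, which stands upright within 50 mm of where it stood; the chute has sprung shut (below 0.1 rad); the gear still stands on the deck in its pocket (x of bearing_mid in the frame of bin between -0.05 and 0.05 m and y of bearing_mid in the frame of bin between -0.055 and 0.06 m and z of bearing_mid in the frame of bin below 0.05 m and linear speed of bearing below 0.03 m/s and angle between bin's own z axis and vertical below 0.1 rad and distance of bin from where it was at the start of the episode below 0.05 m and value of joint chute below 0.1 rad and horizontal distance between gear_mid and wheel below 0.08 m and z of gear_mid in the frame of wheel above 0.003 m); the robot touches nothing.
It fails at once if the gear falls into the drop hole or leaves the wheel (z of gear_mid in the frame of wheel below 0.001 m or horizontal distance between gear_mid and wheel above 0.085 m).
It fails at once if the bearing is touched by the robot (contact force between any of the fingers, the arm and bearing above 0.5 N).
It fails at once if the wheel is forced against the bearing (over 25 N) (contact force between wheel and bearing above 25 N).
It fails at once if the robot pushes the bin (contact force between any of the fingers, the arm and bin above 1 N).
It fails at once if a bystander is moved by more than 20 mm (distance of any of piston, injector, feeler_gauge from where it was at the start of the episode above 0.02 m).
It also fails if it takes over 58 s, if anything falls off the work surface, if the arm or the gripper's body presses on something with over 40 N, if the wrist force passes 120 N, or if a joint passes its speed limit or range.

### The arm

A 6-joint arm with a two-finger parallel gripper is mounted at the origin on a cart in front of the work surface, level with it; the furniture and walls round the work are solid. World frame = base frame: x ahead of the robot, y to its left, z up, the work surface at z = 0. Lengths are in mm, angles in rad, forces in N, time in s.
With the tool pointing down it reaches from about 400 to 925 mm from the base axis. Payload 12.5 kg.
Tool frame: the origin (TCP) lies on the centre line of the jaws, within the pads' length; the fingertips stand 14 mm ahead of it and the grasp point (between the pads) lies 5 mm behind it; z points along the fingers, x is the direction in which the jaws open and shut, and the axes are right-handed (so a half turn about z gives the same grasp; the last joint's range is limited). The gripper opens to 95 mm and grips with 3 to 60 N. Pads are 20 mm wide; open, the fingers measure 119 mm over their backs; the gripper's body (75 mm by 180 mm) begins 59 mm behind the grasp point.
Start: joints at [1.034, 0.491, 1.559, -0, 1.092, -0.106], TCP at [260.984, 567.919, 228.661] pointing down, gripper open.
Joint ranges: [-3.1, 3.1], [-0.84, 2.19], [0.05, 2.79], [-1.13, 4.28], [0.06, 2.93], [-2.69, 2.69]. Speed limits (rad/s): [2.22, 2.22, 2.79, 3.14, 3.14, 3.14].

### API

Orientations are given as [roll, pitch, yaw] about the fixed x, y, z axes, in that order (R = Rz(yaw) Ry(pitch) Rx(roll)).
In Python, from cell import state, read_camera, job_done gives the robot as it stands.
- The arm moves only by the shell command python3 -m handwheel 'ROWS'. ROWS is JSON, a list of rows, each an object of numbers: "hand": the finger opening in m, from 0 to 0.0951; "x", "y", "z": the shift along the world's x, y, z in m; "spin": the turn about the world's z in units of 5 degrees (1.0 is 5 degrees). In form: [{"hand": .., "x": .., "y": .., "z": .., "spin": ..}, ...]. A call has 1 to 20 rows; each row is the pose to reach, as a shift and turn from the pose commanded when the call began; what a row does not reach only later rows make up. A row lasts 1/12 s, in which the tool goes at most 41.7 mm and 7.16 degrees, less where a joint would pass 70% of its speed; a pose out of reach is approached as far as the arm can. A call with a gripper value outside its range is refused whole. The fingers move at their own pace and stop on an object; the grip force is fixed at half the most. Time passes only in rows, so rows that repeat a pose let the fingers close. It gives the time, the measured TCP pose, the force and the opening at its end, in the units of the state.
- state(): the state, without advancing time (a new reading comes with each control period).
- read_camera(name): name is "side" or "top" or "wrist"; returns a dict with "img" (400x640x3 uint8, red, green, blue), "fx", "fy", "cx", "cy" (pixels), "T" (4x4, takes a point from camera to world coordinates). Camera axes: x right, y down, z forward; pixel columns grow to the right and rows downward; lengths in mm; the calibration is good to about 2 mm. A picture is of the moment at which its call begins. There is no depth.
- job_done(): hands the job in, once; it reports no verdict.
The state is a dict: "t": time; "joints": joint angles; "qvel": joint speeds; "tau": joint torques, N m; "eef_pos": TCP position; "tcp_rot": TCP orientation; "ft_force": force on the tool from outside, world axes, zero at the start; "moment": the same for the moment, N m; "opening": opening from 0.0 (shut) to 1.0 (fully open).
Only numpy, scipy, OpenCV 4.12 (cv2) and the standard library are available. Lean on these libraries where they do the work, as an engineer would, in place of code of your own. Each camera call takes 0.05 s, during which the arm holds its last target. There are 200 camera calls.

## Working session

There is one attempt and no reset: what is moved stays moved. The work goes in short steps, Python scripts to look and compute and a shell command to move; the robot and the scene stay as the last step left them, time stands still between calls to the robot, and variables do not carry over. Pictures are saved under pics/ and viewed, about 8 in all and at most 12, crops included, and the job is handed in when it is done.

```bash
mkdir -p pics; ls
cat > h.py <<'E'
import numpy as np,cv2
from cell import state,read_camera
def snap(n,f):
    c=read_camera(n); cv2.imwrite(f'pics/{f}.png',c['img'][:,:,::-1]); np.savez(f'pics/{f}.npz',**c); return c
def ray(c,u,v,z):
    T=np.array(c['T']); d=T[:3,:3]@[(u-c['cx'])/c['fx'],(v-c['cy'])/c['fy'],1]; o=T[:3,3]
    return o+d*(z-o[2])/d[2]
def proj(c,p):
    T=np.array(c['T']); q=T[:3,:3].T@(np.array(p)-T[:3,3]); return c['fx']*q[0]/q[2]+c['cx'],c['fy']*q[1]/q[2]+c['cy']
E
python3 - <<'E'
from h import *
for n in ('side','top','wrist'):
    c=snap(n,n+'0'); print(n,c['fx'],np.round(c['T'],3).tolist())
print(state())
E
```

```text
pics
side 403.9964260867083 [[0.992, -0.051, 0.113, 428.233], [-0.124, -0.355, 0.927, -1062.955], [-0.008, -0.934, -0.358, 497.583], [0.0, 0.0, 0.0, 1.0]]
top 392.23239523153273 [[-0.019, -0.994, 0.108, 429.975], [-1.0, 0.018, -0.014, -162.037], [0.012, -0.108, -0.994, 1016.104], [0.0, 0.0, 0.0, 1.0]]
wrist 324.57084933463733 [[0.417, 0.879, 0.232, 195.337], [0.909, -0.403, -0.107, 597.683], [-0.0, 0.256, -0.967, 382.983], [0.0, 0.0, 0.0, 1.0]]
{'t': 0.15, 'joints': array([ 1.03441738e+00,  4.91376138e-01,  1.55928563e+00, -2.75993598e-05,
        1.09170296e+00, -1.05588010e-01]), 'qvel': array([-0.0014591 , -0.00105543, -0.00015388, -0.00130666,  0.00045467,
        0.00039071]), 'tau': array([ 1.73224853e-03, -6.12893057e+01, -2.58278739e+01,  6.92476030e-02,
        4.73532372e-02, -9.46569185e-05]), 'eef_pos': array([260.89139164, 567.77202842, 228.23212675]), 'tcp_rot': array([-3.14153563e+00,  7.70347396e-04,  1.14001815e+00]), 'ft_force': array([0.20804379, 1.05369264, 0.71455802]), 'moment': array([-0.07068321, -0.01867082, -0.04451933]), 'opening': 0.9997424648816743}
```

View pics/top0.png

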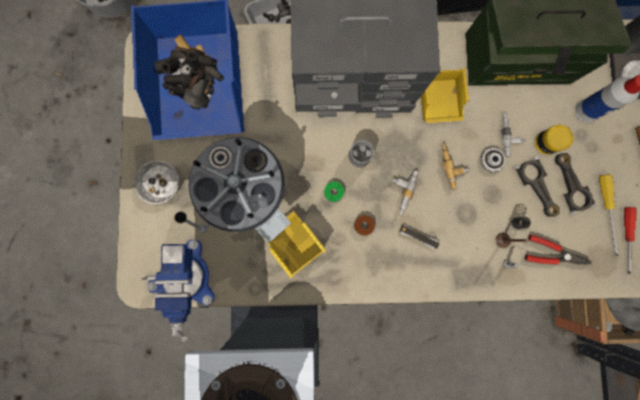

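View pics/side0.png

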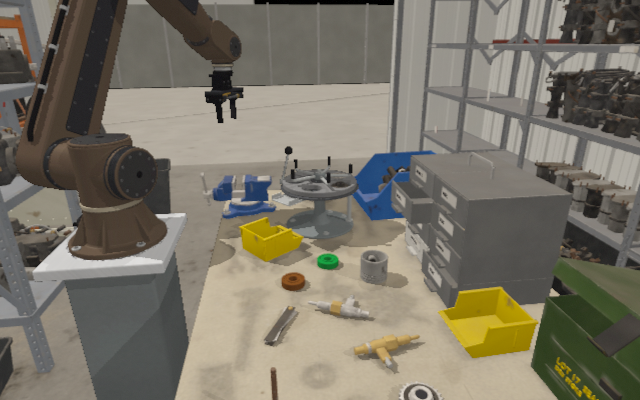

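Top view: wheel at about (237,184), chute at (270,222), bin (295,245), knob (181,217). The bearing looks bright at (220,156) and the gear dark at (256,160). The side view shows wheel and posts at about (318,180). I'll zoom in on the wheel next.

Run:
```python
from h import *
c=dict(np.load('pics/top0.npz'))
im=c['img'][:,:,::-1]
cv2.imwrite('pics/topcrop.png',cv2.resize(im[120:280,160:340],None,fx=4.4,fy=3.75*4.4/3.75*0.85 if 0 else 3.7,interpolation=cv2.INTER_CUBIC) if 0 else cv2.resize(im[130:280,160:340],None,fx=4,fy=4,interpolation=cv2.INTER_CUBIC))
for n,u,v,z in (('wheel',237,184,137),('hub',237,182,150),('knob',181,217,200),('bin',297,244,30),('bear',220,156,137),('gear',256,160,142),('piston',361,153,40),('grn',334,190,10)):
    print(n,ray(c,u,v,z).round(0))
```

```text
wheel [552.   4. 137.]
hub [555.   1. 150.]
knob [476. 108. 200.]
bin [ 413. -126.   30.]
bear [617.  43. 137.]
gear [605. -40. 142.]
piston [ 639. -291.   40.]
grn [ 550. -222.   10.]
```

View pics/topcrop.png

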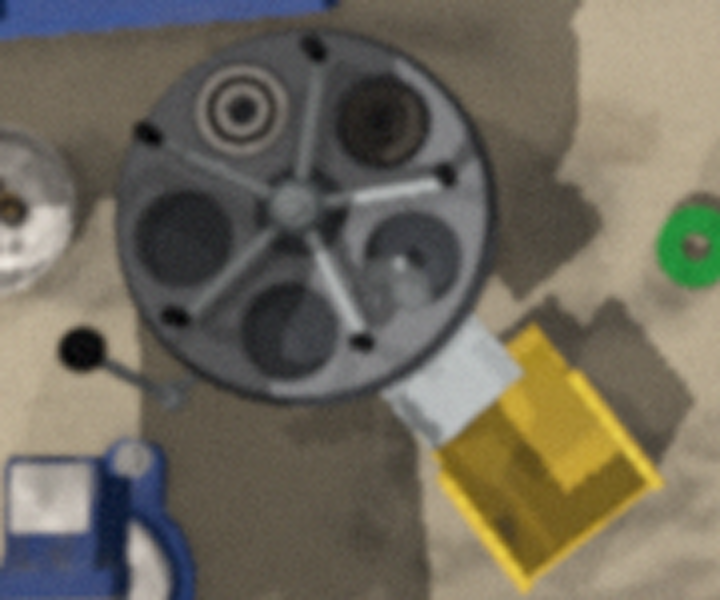

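The crop (4x, origin at 160,130) shows the bearing at crop (242,110), the gear at (382,120) and the knob at (82,348). The post tops are near (315,48), (148,132), (178,317), (362,342) and (447,175). The gear is clockwise of the bearing and nearer the outlet clockwise, so I must push counter-clockwise, about 187°. Next I fit the axis and the angles.

```bash
cat > fit.py <<'E'
from h import *
from scipy.optimize import least_squares
def blobs(c,z=184,dark=38):
    im=c['img']; m=(im.max(2)<dark).astype(np.uint8)
    n,l,s,ce=cv2.connectedComponentsWithStats(m)
    return [(ce[i].round(1).tolist(),s[i].tolist()) for i in range(1,n) if 6<s[i][4]<250 and 170<ce[i][0]<300 and 130<ce[i][1]<240]
if __name__=='__main__':
    c=dict(np.load('pics/top0.npz'))
    for b in blobs(c): print(b)
    P=[(242,110),(382,120),(412,258),(290,330),(184,238)]
    w=np.array([ray(c,160+u/4,130+v/4,137)[:2] for u,v in P]); ctr=w.mean(0)
    print('ctr',ctr, np.c_[np.hypot(*(w-ctr).T),np.degrees(np.arctan2(w[:,1]-ctr[1],w[:,0]-ctr[0]))].round(1).tolist())
    P=[(315,46),(148,130),(176,317),(361,343),(448,175)]
    w=np.array([ray(c,160+u/4,130+v/4,184)[:2] for u,v in P]); ctr=w.mean(0)
    print('posts',ctr, np.c_[np.hypot(*(w-ctr).T),np.degrees(np.arctan2(w[:,1]-ctr[1],w[:,0]-ctr[0]))].round(1).tolist())
    # wheel outline: hub, knob, chute corners
    k=ray(c,160+82/4,130+348/4,200); print('knob',k)
    for u,v in ((522,372),(437,447)): print('chute corner',ray(c,160+u/4,130+v/4,95))
    hsv=cv2.cvtColor(c['img'],cv2.COLOR_RGB2HSV)
    m=cv2.inRange(hsv,(20,130,80),(34,255,255)); m[:,340:]=0
    n=cv2.findContours(m,0,2)[0]; a=max(n,key=cv2.contourArea); print('bin',cv2.minAreaRect(a),ray(c,*cv2.minAreaRect(a)[0],45))
    print('cab', ray(c,295,112,0),ray(c,295,112,300),'blue',ray(c,240,135,0),ray(c,240,135,150))
E
python3 fit.py
```

```text
([238.2, 141.9], [236, 140, 5, 5, 19])
([254.3, 150.8], [251, 150, 9, 3, 12])
([251.7, 161.7], [245, 155, 14, 16, 131])
([220.2, 157.3], [219, 156, 4, 4, 10])
([196.6, 163.2], [194, 161, 6, 5, 22])
([271.2, 173.1], [270, 172, 3, 4, 9])
([201.4, 181.7], [196, 179, 14, 7, 36])
([243.1, 184.8], [241, 183, 5, 5, 14])
([230.8, 190.6], [229, 189, 4, 4, 8])
([227.2, 204.5], [222, 202, 12, 7, 30])
([203.5, 208.9], [201, 207, 6, 5, 19])
([180.2, 217.0], [176, 213, 10, 9, 72])
([250.6, 215.2], [249, 214, 4, 3, 8])
ctr [555.07225818   7.27801336] [[67.6, 30.4], [68.3, -41.4], [67.8, -114.3], [67.6, 174.5], [67.7, 102.2]]
posts [553.55984046   4.82338314] [[85.5, -8.9], [85.8, 62.3], [85.3, 135.5], [85.3, -153.6], [85.5, -81.4]]
knob [476.31997798 108.5785934  200.        ]
chute corner [ 463.49955837 -113.3676112    95.        ]
chute corner [420.85470336 -63.41418579  95.        ]
bin ((292.1544189453125, 243.48446655273438), (51.223575592041016, 45.963165283203125), 51.76617431640625) [ 415.05315053 -114.18493747   45.        ]
cab [ 761.94810581 -123.85491381    0.        ] [ 663.9346646  -135.12808437  300.        ] blue [701.56458162  22.24709894   0.        ] [661.47184088  -4.95746233 150.        ]
```

```bash
python3 -m handwheel '[{"hand":0,"x":0,"y":0,"z":0.05,"spin":0},{"hand":0,"x":0.02,"y":-0.04,"z":0.06,"spin":-1.4},{"hand":0,"x":0.036,"y":-0.07,"z":0.06,"spin":-2.8},{"hand":0,"x":0.054,"y":-0.105,"z":0.06,"spin":-4.2},{"hand":0,"x":0.072,"y":-0.14,"z":0.06,"spin":-5.6},{"hand":0,"x":0.09,"y":-0.175,"z":0.06,"spin":-7},{"hand":0,"x":0.108,"y":-0.21,"z":0.06,"spin":-8.4},{"hand":0,"x":0.126,"y":-0.245,"z":0.06,"spin":-9.8},{"hand":0,"x":0.144,"y":-0.28,"z":0.06,"spin":-11.2},{"hand":0,"x":0.162,"y":-0.315,"z":0.06,"spin":-12.6},{"hand":0,"x":0.18,"y":-0.35,"z":0.06,"spin":-14},{"hand":0,"x":0.198,"y":-0.385,"z":0.06,"spin":-15.4},{"hand":0,"x":0.216,"y":-0.42,"z":0.06,"spin":-16.8},{"hand":0,"x":0.234,"y":-0.455,"z":0.06,"spin":-18.2},{"hand":0,"x":0.25,"y":-0.488,"z":0.06,"spin":-19.6},{"hand":0,"x":0.25,"y":-0.488,"z":0.06,"spin":-21},{"hand":0,"x":0.25,"y":-0.488,"z":0.06,"spin":-22.4},{"hand":0,"x":0.25,"y":-0.488,"z":0.06,"spin":-23.8},{"hand":0,"x":0.25,"y":-0.488,"z":0.06,"spin":-25},{"hand":0,"x":0.25,"y":-0.488,"z":0.06,"spin":-25}]'
python3 - <<'E'
from h import *
snap('top','top1');snap('wrist','wrist1')
a=cv2.imread('pics/top1.png')[100:280,130:340];b=cv2.imread('pics/wrist1.png')
cv2.imwrite('pics/v1.png',np.hstack([cv2.resize(a,(420,360),interpolation=2),cv2.resize(b,(380,360))]))
E
```

```text
t: 1.82
eef_pos: [510.9, 79.8, 288.5]
tcp_rot: [3.141, 0.0, -1.047]
ft_force: [0.0, -0.3, 0.1]
opening: 0.002
```

View pics/v1.png

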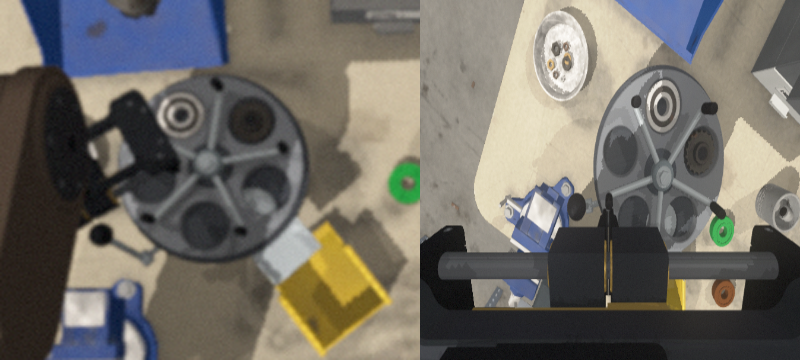

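Left (top view): the gripper is over the wheel's left rim, between two posts. Right (wrist): the closed fingers are clear of the posts. I'll descend and check force.

```bash
python3 -m handwheel '[{"hand":0,"x":0,"y":0,"z":-0.04,"spin":0},{"hand":0,"x":0,"y":0,"z":-0.08,"spin":0},{"hand":0,"x":0,"y":0,"z":-0.1115,"spin":0},{"hand":0,"x":0,"y":0,"z":-0.1115,"spin":0}]'
cat > arc.py <<'E'
import sys,numpy as np
a0,a1,st=map(float,sys.argv[1:4]); C=np.array([554.3,6.]); R=86
f=lambda a:C+R*np.array([np.cos(np.radians(a)),np.sin(np.radians(a))])
for a in np.arange(a0+st,a1+.01,st):
    d=(f(a)-f(a0))/1000; print('{"hand":0,"x":%.4f,"y":%.4f,"z":0,"spin":%.2f},'%(d[0],d[1],(a-a0)/5),end='')
E
python3 arc.py 120.5 200.5 4
```

```text
t: 2.25
eef_pos: [508.5, 79.9, 172.4]
tcp_rot: [3.134, 0.004, -1.038]
ft_force: [-0.1, 0.2, 0.1]
opening: 0.008
{"hand":0,"x":-0.0051,"y":-0.0032,"z":0,"spin":0.80},{"hand":0,"x":-0.0099,"y":-0.0068,"z":0,"spin":1.60},{"hand":0,"x":-0.0145,"y":-0.0107,"z":0,"spin":2.40},{"hand":0,"x":-0.0187,"y":-0.0149,"z":0,"spin":3.20},{"hand":0,"x":-0.0227,"y":-0.0194,"z":0,"spin":4.00},{"hand":0,"x":-0.0264,"y":-0.0242,"z":0,"spin":4.80},{"hand":0,"x":-0.0297,"y":-0.0292,"z":0,"spin":5.60},{"hand":0,"x":-0.0326,"y":-0.0344,"z":0,"spin":6.40},{"hand":0,"x":-0.0352,"y":-0.0398,"z":0,"spin":7.20},{"hand":0,"x":-0.0374,"y":-0.0454,"z":0,"spin":8.00},{"hand":0,"x":-0.0392,"y":-0.0511,"z":0,"spin":8.80},{"hand":0,"x":-0.0406,"y":-0.0570,"z":0,"spin":9.60},{"hand":0,"x":-0.0416,"y":-0.0629,"z":0,"spin":10.40},{"hand":0,"x":-0.0422,"y":-0.0688,"z":0,"spin":11.20},{"hand":0,"x":-0.0423,"y":-0.0749,"z":0,"spin":12.00},{"hand":0,"x":-0.0421,"y":-0.0808,"z":0,"spin":12.80},{"hand":0,"x":-0.0414,"y":-0.0868,"z":0,"spin":13.60},{"hand":0,"x":-0.0403,"y":-0.0927,"z":0,"spin":14.40},{"hand":0,"x":-0.0388,"y":-0.0985,"z":0,"spin":15.20},{"hand":0,"x":-0.0369,"y":-0.1042,"z":0,"spin":16.00},
```

```bash
python3 -m handwheel '[{"hand":0,"x":0,"y":0,"z":0,"spin":0},{"hand":0,"x":-0.0026,"y":-0.0016,"z":0,"spin":0.4},{"hand":0,"x":-0.0051,"y":-0.0032,"z":0,"spin":0.8},{"hand":0,"x":-0.0075,"y":-0.005,"z":0,"spin":1.2}]'
```

```text
t: 2.58
eef_pos: [504.5, 75.0, 179.7]
tcp_rot: [-3.139, -0.002, -0.933]
ft_force: [-0.5, 0.4, -0.7]
opening: 0.004
```

```bash
python3 arc.py 126.5 206.5 4
```

```text
{"hand":0,"x":-0.0047,"y":-0.0037,"z":0,"spin":0.80},{"hand":0,"x":-0.0091,"y":-0.0078,"z":0,"spin":1.60},{"hand":0,"x":-0.0133,"y":-0.0121,"z":0,"spin":2.40},{"hand":0,"x":-0.0171,"y":-0.0168,"z":0,"spin":3.20},{"hand":0,"x":-0.0206,"y":-0.0217,"z":0,"spin":4.00},{"hand":0,"x":-0.0237,"y":-0.0268,"z":0,"spin":4.80},{"hand":0,"x":-0.0265,"y":-0.0321,"z":0,"spin":5.60},{"hand":0,"x":-0.0289,"y":-0.0376,"z":0,"spin":6.40},{"hand":0,"x":-0.0309,"y":-0.0433,"z":0,"spin":7.20},{"hand":0,"x":-0.0325,"y":-0.0491,"z":0,"spin":8.00},{"hand":0,"x":-0.0337,"y":-0.0549,"z":0,"spin":8.80},{"hand":0,"x":-0.0344,"y":-0.0609,"z":0,"spin":9.60},{"hand":0,"x":-0.0348,"y":-0.0669,"z":0,"spin":10.40},{"hand":0,"x":-0.0348,"y":-0.0729,"z":0,"spin":11.20},{"hand":0,"x":-0.0343,"y":-0.0789,"z":0,"spin":12.00},{"hand":0,"x":-0.0334,"y":-0.0848,"z":0,"spin":12.80},{"hand":0,"x":-0.0321,"y":-0.0907,"z":0,"spin":13.60},{"hand":0,"x":-0.0304,"y":-0.0964,"z":0,"spin":14.40},{"hand":0,"x":-0.0283,"y":-0.1020,"z":0,"spin":15.20},{"hand":0,"x":-0.0258,"y":-0.1075,"z":0,"spin":16.00},
```

```bash
python3 -m handwheel '[{"hand":0,"x":-0.0047,"y":-0.0037,"z":0,"spin":0.80},{"hand":0,"x":-0.0091,"y":-0.0078,"z":0,"spin":1.60},{"hand":0,"x":-0.0133,"y":-0.0121,"z":0,"spin":2.40},{"hand":0,"x":-0.0171,"y":-0.0168,"z":0,"spin":3.20},{"hand":0,"x":-0.0206,"y":-0.0217,"z":0,"spin":4.00},{"hand":0,"x":-0.0237,"y":-0.0268,"z":0,"spin":4.80},{"hand":0,"x":-0.0265,"y":-0.0321,"z":0,"spin":5.60},{"hand":0,"x":-0.0289,"y":-0.0376,"z":0,"spin":6.40},{"hand":0,"x":-0.0309,"y":-0.0433,"z":0,"spin":7.20},{"hand":0,"x":-0.0325,"y":-0.0491,"z":0,"spin":8.00}]'
python3 - <<'E'
from h import *
snap('top','top2');snap('wrist','wrist2')
a=cv2.imread('pics/top2.png')[100:280,130:340];b=cv2.imread('pics/wrist2.png')
cv2.imwrite('pics/v2.png',np.hstack([cv2.resize(a,(420,360),interpolation=2),cv2.resize(b,(380,360))]))
E
```

```text
t: 3.42
eef_pos: [472.4, 25.7, 179.9]
tcp_rot: [-3.141, -0.005, -0.234]
ft_force: [2.0, 2.3, -0.4]
opening: 0.003
```

View pics/v2.png

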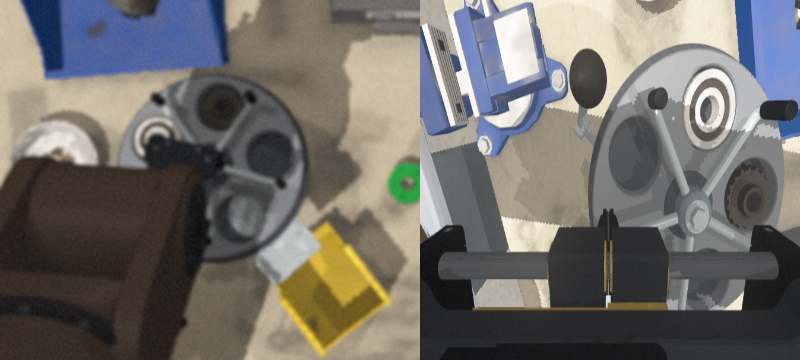

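The wheel follows: bearing and gear have turned counter-clockwise, about 3 N at the post. Continuing the stroke.

```bash
python3 arc.py 166.5 246.5 4
```

```text
{"hand":0,"x":-0.0012,"y":-0.0059,"z":0,"spin":0.80},{"hand":0,"x":-0.0020,"y":-0.0118,"z":0,"spin":1.60},{"hand":0,"x":-0.0023,"y":-0.0178,"z":0,"spin":2.40},{"hand":0,"x":-0.0023,"y":-0.0238,"z":0,"spin":3.20},{"hand":0,"x":-0.0018,"y":-0.0298,"z":0,"spin":4.00},{"hand":0,"x":-0.0009,"y":-0.0357,"z":0,"spin":4.80},{"hand":0,"x":0.0004,"y":-0.0416,"z":0,"spin":5.60},{"hand":0,"x":0.0021,"y":-0.0474,"z":0,"spin":6.40},{"hand":0,"x":0.0042,"y":-0.0530,"z":0,"spin":7.20},{"hand":0,"x":0.0067,"y":-0.0584,"z":0,"spin":8.00},{"hand":0,"x":0.0095,"y":-0.0637,"z":0,"spin":8.80},{"hand":0,"x":0.0127,"y":-0.0688,"z":0,"spin":9.60},{"hand":0,"x":0.0163,"y":-0.0736,"z":0,"spin":10.40},{"hand":0,"x":0.0202,"y":-0.0782,"z":0,"spin":11.20},{"hand":0,"x":0.0244,"y":-0.0825,"z":0,"spin":12.00},{"hand":0,"x":0.0289,"y":-0.0864,"z":0,"spin":12.80},{"hand":0,"x":0.0337,"y":-0.0901,"z":0,"spin":13.60},{"hand":0,"x":0.0387,"y":-0.0934,"z":0,"spin":14.40},{"hand":0,"x":0.0439,"y":-0.0964,"z":0,"spin":15.20},{"hand":0,"x":0.0493,"y":-0.0989,"z":0,"spin":16.00},
```

```bash
python3 -m handwheel '[{"hand":0,"x":-0.0012,"y":-0.0059,"z":0,"spin":0.80},{"hand":0,"x":-0.0020,"y":-0.0118,"z":0,"spin":1.60},{"hand":0,"x":-0.0023,"y":-0.0178,"z":0,"spin":2.40},{"hand":0,"x":-0.0023,"y":-0.0238,"z":0,"spin":3.20},{"hand":0,"x":-0.0018,"y":-0.0298,"z":0,"spin":4.00},{"hand":0,"x":-0.0009,"y":-0.0357,"z":0,"spin":4.80},{"hand":0,"x":0.0004,"y":-0.0416,"z":0,"spin":5.60},{"hand":0,"x":0.0021,"y":-0.0474,"z":0,"spin":6.40},{"hand":0,"x":0.0042,"y":-0.0530,"z":0,"spin":7.20},{"hand":0,"x":0.0067,"y":-0.0584,"z":0,"spin":8.00},{"hand":0,"x":0.0095,"y":-0.0637,"z":0,"spin":8.80},{"hand":0,"x":0.0127,"y":-0.0688,"z":0,"spin":9.60},{"hand":0,"x":0.0163,"y":-0.0736,"z":0,"spin":10.40},{"hand":0,"x":0.0202,"y":-0.0782,"z":0,"spin":11.20},{"hand":0,"x":0.0244,"y":-0.0825,"z":0,"spin":12.00},{"hand":0,"x":0.0289,"y":-0.0864,"z":0,"spin":12.80},{"hand":0,"x":0.0337,"y":-0.0901,"z":0,"spin":13.60},{"hand":0,"x":0.0387,"y":-0.0934,"z":0,"spin":14.40},{"hand":0,"x":0.0439,"y":-0.0964,"z":0,"spin":15.20},{"hand":0,"x":0.0493,"y":-0.0989,"z":0,"spin":16.00}]'
python3 - <<'E'
from h import *
snap('top','top3');snap('wrist','wrist3')
a=cv2.imread('pics/top3.png')[100:280,130:340];b=cv2.imread('pics/wrist3.png')
cv2.imwrite('pics/v3.png',np.hstack([cv2.resize(a,(420,360),interpolation=2),cv2.resize(b,(380,360))]))
E
```

```text
t: 5.18
eef_pos: [520.9, -73.0, 178.7]
tcp_rot: [3.14, -0.0, 1.159]
ft_force: [-2.6, -0.5, 0.6]
opening: 0.004
```

View pics/v3.png

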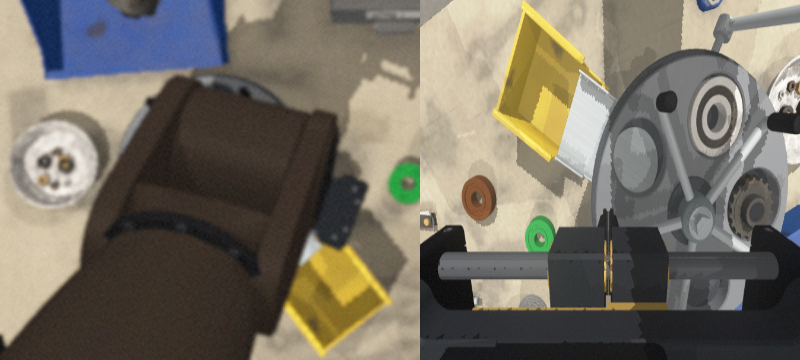

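Wrist view: the bearing is clear at about (717,118), raw (500,131). The gear follows behind it, and the empty pocket ahead of it nears the chute. I'll measure its angle.

Run:
```python
from h import *
c=dict(np.load('pics/wrist3.npz'))
g=cv2.medianBlur(cv2.cvtColor(c['img'],cv2.COLOR_RGB2GRAY),3)
C=np.array([554.3,6.])
def pol(p): d=p[:2]-C; return np.hypot(*d).round(1),np.degrees(np.arctan2(d[1],d[0])).round(1)
for n,u,v,z in (('bear',500,131,137),('gear',560,228,142),('pocket',366,175,137),('hub',471,244,155),('post',416,112,184),):
    print(n,pol(ray(c,u,v,z)),ray(c,u,v,z).round(1))
# refine bearing by bright-ring ellipse
x0,y0=440,70; s=g[y0:y0+120,x0:x0+115]
hc=cv2.HoughCircles(s,3,1.5,40,param1=120,param2=0.5,minRadius=25,maxRadius=60); 
if hc is not None:
  for q in hc[0][:3]: print(q,pol(ray(c,x0+q[0],y0+q[1],137)))
cv2.imwrite('pics/w3c.png',cv2.resize(c['img'][40:320,330:640,::-1],None,fx=2.1,fy=2.1,interpolation=2))
```

```text
bear (np.float64(67.3), np.float64(137.3)) [504.9  51.7 137. ]
gear (np.float64(65.8), np.float64(70.8)) [576.   68.1 142. ]
pocket (np.float64(67.0), np.float64(-147.0)) [498.1 -30.5 137. ]
hub (np.float64(4.9), np.float64(58.0)) [556.9  10.2 155. ]
post (np.float64(84.6), np.float64(-173.5)) [470.3  -3.5 184. ]
[65.25 63.75 49.  ] (np.float64(67.0), np.float64(134.1))
[27.75     42.75     59.050003] (np.float64(73.8), np.float64(155.1))
[27.75     87.75     59.050003] (np.float64(48.0), np.float64(150.4))
```

View pics/w3c.png

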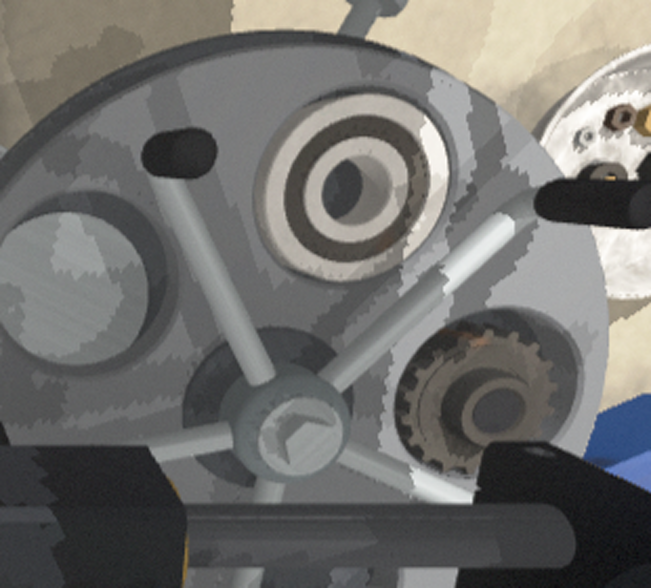

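Crop (2.1x, origin 330,40): the bearing ring is centred at about (354,187) and the bright disc seen down the drop hole at about (75,288). The next post's top is near (200,150).

```bash
python3 - <<'E'
from h import *
c=dict(np.load('pics/wrist3.npz'))
C=np.array([554.3,6.])
def pol(p): d=p[:2]-C; return np.hypot(*d).round(1),(np.degrees(np.arctan2(d[1],d[0]))%360).round(1)
for n,u,v,z in (('bear',354,187,137),('hole122',75,288,122),('hole114',75,288,114),('post',200,150,184),('hub',300,435,160)):
    p=ray(c,330+u/2.1,40+v/2.1,z);print(n,pol(p),p.round(1))
E
python3 arc.py 166.5 170.5 4; python3 arc.py 170 194 4; echo; python3 arc.py 246.5 248 1; python3 -c "
import numpy as np
C=np.array([554.3,6.])
for a in (246.5,243,167,170):
  print(a,C+86*np.array([np.cos(np.radians(a)),np.sin(np.radians(a))]))"
```

```text
bear (np.float64(68.0), np.float64(138.4)) [503.5  51.2 137. ]
hole122 (np.float64(63.0), np.float64(214.9)) [502.6 -30.1 122. ]
hole114 (np.float64(61.2), np.float64(215.4)) [504.4 -29.5 114. ]
post (np.float64(82.8), np.float64(184.0)) [4.717e+02 3.000e-01 1.840e+02]
hub (np.float64(3.7), np.float64(56.2)) [556.3   9.1 160. ]
{"hand":0,"x":-0.0012,"y":-0.0059,"z":0,"spin":0.80},{"hand":0,"x":-0.0008,"y":-0.0059,"z":0,"spin":0.80},{"hand":0,"x":-0.0013,"y":-0.0119,"z":0,"spin":1.60},{"hand":0,"x":-0.0013,"y":-0.0179,"z":0,"spin":2.40},{"hand":0,"x":-0.0008,"y":-0.0239,"z":0,"spin":3.20},{"hand":0,"x":0.0000,"y":-0.0299,"z":0,"spin":4.00},{"hand":0,"x":0.0012,"y":-0.0357,"z":0,"spin":4.80},
{"hand":0,"x":0.0014,"y":-0.0006,"z":0,"spin":0.20},246.5 [520.00758007 -72.8671664 ]
243 [515.25681702 -70.62656108]
167 [470.50417443  25.34579067]
170 [469.60653324  20.93374328]
```

```bash
python3 -m handwheel '[{"hand":0,"x":-0.005,"y":0.002,"z":0,"spin":0},{"hand":0,"x":-0.005,"y":0.002,"z":0.03,"spin":0},{"hand":0,"x":-0.005,"y":0.002,"z":0.06,"spin":0},{"hand":0,"x":-0.01,"y":0.015,"z":0.06,"spin":-1.4},{"hand":0,"x":-0.018,"y":0.03,"z":0.06,"spin":-2.8},{"hand":0,"x":-0.025,"y":0.045,"z":0.06,"spin":-4.2},{"hand":0,"x":-0.032,"y":0.06,"z":0.06,"spin":-5.6},{"hand":0,"x":-0.039,"y":0.075,"z":0.06,"spin":-7},{"hand":0,"x":-0.045,"y":0.09,"z":0.06,"spin":-8.4},{"hand":0,"x":-0.0495,"y":0.0982,"z":0.06,"spin":-9.8},{"hand":0,"x":-0.0495,"y":0.0982,"z":0.06,"spin":-11.2},{"hand":0,"x":-0.0495,"y":0.0982,"z":0.06,"spin":-12.6},{"hand":0,"x":-0.0495,"y":0.0982,"z":0.06,"spin":-14},{"hand":0,"x":-0.0495,"y":0.0982,"z":0.06,"spin":-15},{"hand":0,"x":-0.0495,"y":0.0982,"z":0.06,"spin":-15.9},{"hand":0,"x":-0.0495,"y":0.0982,"z":0.06,"spin":-15.9},{"hand":0,"x":-0.0495,"y":0.0982,"z":0.03,"spin":-15.9},{"hand":0,"x":-0.0495,"y":0.0982,"z":0.0,"spin":-15.9},{"hand":0,"x":-0.0495,"y":0.0982,"z":0.0,"spin":-15.9}]'
python3 arc.py 167 239 4
```

```text
t: 6.87
eef_pos: [468.5, 25.4, 173.9]
tcp_rot: [3.141, 0.006, -0.229]
ft_force: [-0.3, -1.2, -0.5]
opening: 0.005
{"hand":0,"x":-0.0011,"y":-0.0059,"z":0,"spin":0.80},{"hand":0,"x":-0.0019,"y":-0.0119,"z":0,"spin":1.60},{"hand":0,"x":-0.0022,"y":-0.0178,"z":0,"spin":2.40},{"hand":0,"x":-0.0021,"y":-0.0238,"z":0,"spin":3.20},{"hand":0,"x":-0.0016,"y":-0.0298,"z":0,"spin":4.00},{"hand":0,"x":-0.0006,"y":-0.0358,"z":0,"spin":4.80},{"hand":0,"x":0.0007,"y":-0.0416,"z":0,"spin":5.60},{"hand":0,"x":0.0025,"y":-0.0473,"z":0,"spin":6.40},{"hand":0,"x":0.0046,"y":-0.0529,"z":0,"spin":7.20},{"hand":0,"x":0.0072,"y":-0.0584,"z":0,"spin":8.00},{"hand":0,"x":0.0101,"y":-0.0636,"z":0,"spin":8.80},{"hand":0,"x":0.0133,"y":-0.0687,"z":0,"spin":9.60},{"hand":0,"x":0.0170,"y":-0.0735,"z":0,"spin":10.40},{"hand":0,"x":0.0209,"y":-0.0780,"z":0,"spin":11.20},{"hand":0,"x":0.0251,"y":-0.0822,"z":0,"spin":12.00},{"hand":0,"x":0.0297,"y":-0.0862,"z":0,"spin":12.80},{"hand":0,"x":0.0345,"y":-0.0898,"z":0,"spin":13.60},{"hand":0,"x":0.0395,"y":-0.0931,"z":0,"spin":14.40},
```

```bash
python3 -m handwheel '[{"hand":0,"x":-0.0011,"y":-0.0059,"z":0.001,"spin":0.80},{"hand":0,"x":-0.0019,"y":-0.0119,"z":0.001,"spin":1.60},{"hand":0,"x":-0.0022,"y":-0.0178,"z":0,"spin":2.40},{"hand":0,"x":-0.0021,"y":-0.0238,"z":0,"spin":3.20},{"hand":0,"x":-0.0016,"y":-0.0298,"z":0,"spin":4.00},{"hand":0,"x":-0.0006,"y":-0.0358,"z":0,"spin":4.80},{"hand":0,"x":0.0007,"y":-0.0416,"z":0,"spin":5.60},{"hand":0,"x":0.0025,"y":-0.0473,"z":0,"spin":6.40},{"hand":0,"x":0.0046,"y":-0.0529,"z":0,"spin":7.20},{"hand":0,"x":0.0072,"y":-0.0584,"z":0,"spin":8.00},{"hand":0,"x":0.0101,"y":-0.0636,"z":0,"spin":8.80},{"hand":0,"x":0.0133,"y":-0.0687,"z":0,"spin":9.60},{"hand":0,"x":0.0170,"y":-0.0735,"z":0,"spin":10.40},{"hand":0,"x":0.0209,"y":-0.0780,"z":0,"spin":11.20},{"hand":0,"x":0.0251,"y":-0.0822,"z":0,"spin":12.00},{"hand":0,"x":0.0297,"y":-0.0862,"z":0,"spin":12.80}]'
python3 - <<'E'
from h import *
c=snap('wrist','wrist4'); cv2.imwrite('pics/v4.png',c['img'][:,:,::-1])
E
for a in 231 243; do python3 arc.py $a $((a+14)) 1; echo; done
```

```text
t: 8.2
eef_pos: [500.4, -61.0, 178.7]
tcp_rot: [-3.141, -0.0, 0.891]
ft_force: [-1.1, 1.9, 0.3]
opening: 0.007
{"hand":0,"x":0.0012,"y":-0.0009,"z":0,"spin":0.20},{"hand":0,"x":0.0024,"y":-0.0018,"z":0,"spin":0.40},{"hand":0,"x":0.0036,"y":-0.0027,"z":0,"spin":0.60},{"hand":0,"x":0.0048,"y":-0.0036,"z":0,"spin":0.80},{"hand":0,"x":0.0060,"y":-0.0045,"z":0,"spin":1.00},{"hand":0,"x":0.0073,"y":-0.0053,"z":0,"spin":1.20},{"hand":0,"x":0.0085,"y":-0.0061,"z":0,"spin":1.40},{"hand":0,"x":0.0098,"y":-0.0069,"z":0,"spin":1.60},{"hand":0,"x":0.0111,"y":-0.0076,"z":0,"spin":1.80},{"hand":0,"x":0.0124,"y":-0.0084,"z":0,"spin":2.00},{"hand":0,"x":0.0137,"y":-0.0091,"z":0,"spin":2.20},{"hand":0,"x":0.0151,"y":-0.0098,"z":0,"spin":2.40},{"hand":0,"x":0.0164,"y":-0.0105,"z":0,"spin":2.60},{"hand":0,"x":0.0178,"y":-0.0111,"z":0,"spin":2.80},
{"hand":0,"x":0.0013,"y":-0.0007,"z":0,"spin":0.20},{"hand":0,"x":0.0027,"y":-0.0013,"z":0,"spin":0.40},{"hand":0,"x":0.0041,"y":-0.0019,"z":0,"spin":0.60},{"hand":0,"x":0.0054,"y":-0.0025,"z":0,"spin":0.80},{"hand":0,"x":0.0068,"y":-0.0031,"z":0,"spin":1.00},{"hand":0,"x":0.0082,"y":-0.0037,"z":0,"spin":1.20},{"hand":0,"x":0.0096,"y":-0.0042,"z":0,"spin":1.40},{"hand":0,"x":0.0110,"y":-0.0047,"z":0,"spin":1.60},{"hand":0,"x":0.0125,"y":-0.0052,"z":0,"spin":1.80},{"hand":0,"x":0.0139,"y":-0.0056,"z":0,"spin":2.00},{"hand":0,"x":0.0153,"y":-0.0060,"z":0,"spin":2.20},{"hand":0,"x":0.0168,"y":-0.0064,"z":0,"spin":2.40},{"hand":0,"x":0.0182,"y":-0.0068,"z":0,"spin":2.60},{"hand":0,"x":0.0197,"y":-0.0072,"z":0,"spin":2.80},
```

View pics/v4.png

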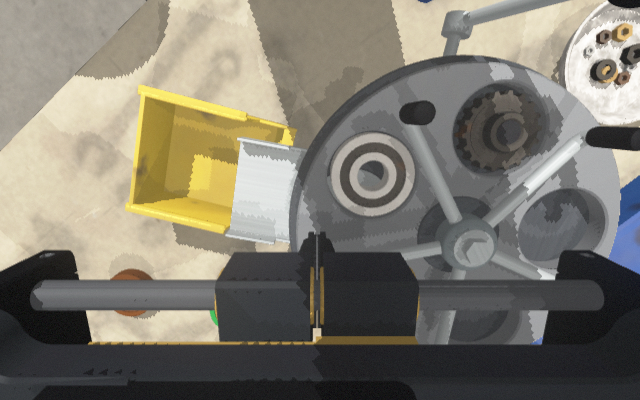

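Wrist view: the bearing (371,175) is close to the chute line at (265,193), with the gear (500,130) behind. I'll compute its angle, then creep.

```bash
python3 - <<'E'
from h import *
c=dict(np.load('pics/wrist4.npz'));C=np.array([554.3,6.])
def pol(p): d=p[:2]-C; return np.hypot(*d).round(1),(np.degrees(np.arctan2(d[1],d[0]))%360).round(1)
for n,u,v,z in (('bear',371,175,137),('hub',473,246,160),('chute',266,193,95)): print(n,pol(ray(c,u,v,z)),ray(c,u,v,z).round(1))
E
python3 -m handwheel '[{"hand":0,"x":0.0012,"y":-0.0009,"z":0,"spin":0.20},{"hand":0,"x":0.0024,"y":-0.0018,"z":0,"spin":0.40},{"hand":0,"x":0.0036,"y":-0.0027,"z":0,"spin":0.60},{"hand":0,"x":0.0048,"y":-0.0036,"z":0,"spin":0.80},{"hand":0,"x":0.0060,"y":-0.0045,"z":0,"spin":1.00},{"hand":0,"x":0.0073,"y":-0.0053,"z":0,"spin":1.20},{"hand":0,"x":0.0085,"y":-0.0061,"z":0,"spin":1.40},{"hand":0,"x":0.0098,"y":-0.0069,"z":0,"spin":1.60},{"hand":0,"x":0.0111,"y":-0.0076,"z":0,"spin":1.80},{"hand":0,"x":0.0124,"y":-0.0084,"z":0,"spin":2.00}]'
```

```text
bear (np.float64(65.5), np.float64(194.9)) [491.  -10.8 137. ]
hub (np.float64(3.7), np.float64(74.4)) [555.3   9.6 160. ]
chute (np.float64(125.5), np.float64(222.9)) [462.3 -79.4  95. ]
t: 9.08
eef_pos: [513.0, -69.6, 177.1]
tcp_rot: [-3.141, -0.0, 1.063]
ft_force: [-1.7, 0.9, 0.5]
opening: 0.006
```

```bash
python3 -m handwheel '[{"hand":0,"x":0.0013,"y":-0.0007,"z":0,"spin":0.20},{"hand":0,"x":0.0026,"y":-0.0014,"z":0,"spin":0.40},{"hand":0,"x":0.0039,"y":-0.0020,"z":0,"spin":0.60},{"hand":0,"x":0.0053,"y":-0.0027,"z":0,"spin":0.80},{"hand":0,"x":0.0066,"y":-0.0033,"z":0,"spin":1.00},{"hand":0,"x":0.0080,"y":-0.0039,"z":0,"spin":1.20}]'
for a in 247 251; do python3 arc.py $a $((a+12)) 0.6; echo; done
python3 - <<'E'
from h import *
c=snap('wrist','wrist5');C=np.array([554.3,6.])
cv2.imwrite('pics/v5.png',cv2.resize(c['img'][90:290,220:520,::-1],None,fx=2.5,fy=2.5,interpolation=2))
E
```

```text
t: 9.58
eef_pos: [520.9, -73.5, 177.1]
tcp_rot: [-3.141, -0.0, 1.168]
ft_force: [-2.2, -0.3, -0.3]
opening: 0.003
{"hand":0,"x":0.0008,"y":-0.0003,"z":0,"spin":0.12},{"hand":0,"x":0.0017,"y":-0.0007,"z":0,"spin":0.24},{"hand":0,"x":0.0025,"y":-0.0010,"z":0,"spin":0.36},{"hand":0,"x":0.0033,"y":-0.0013,"z":0,"spin":0.48},{"hand":0,"x":0.0042,"y":-0.0017,"z":0,"spin":0.60},{"hand":0,"x":0.0050,"y":-0.0020,"z":0,"spin":0.72},{"hand":0,"x":0.0059,"y":-0.0022,"z":0,"spin":0.84},{"hand":0,"x":0.0067,"y":-0.0025,"z":0,"spin":0.96},{"hand":0,"x":0.0076,"y":-0.0028,"z":0,"spin":1.08},{"hand":0,"x":0.0085,"y":-0.0031,"z":0,"spin":1.20},{"hand":0,"x":0.0093,"y":-0.0033,"z":0,"spin":1.32},{"hand":0,"x":0.0102,"y":-0.0036,"z":0,"spin":1.44},{"hand":0,"x":0.0111,"y":-0.0038,"z":0,"spin":1.56},{"hand":0,"x":0.0119,"y":-0.0041,"z":0,"spin":1.68},{"hand":0,"x":0.0128,"y":-0.0043,"z":0,"spin":1.80},{"hand":0,"x":0.0137,"y":-0.0045,"z":0,"spin":1.92},{"hand":0,"x":0.0145,"y":-0.0047,"z":0,"spin":2.04},{"hand":0,"x":0.0154,"y":-0.0049,"z":0,"spin":2.16},{"hand":0,"x":0.0163,"y":-0.0051,"z":0,"spin":2.28
[... 395 characters left out ...]
0018,"z":0,"spin":0.84},{"hand":0,"x":0.0069,"y":-0.0021,"z":0,"spin":0.96},{"hand":0,"x":0.0078,"y":-0.0023,"z":0,"spin":1.08},{"hand":0,"x":0.0087,"y":-0.0025,"z":0,"spin":1.20},{"hand":0,"x":0.0095,"y":-0.0027,"z":0,"spin":1.32},{"hand":0,"x":0.0104,"y":-0.0029,"z":0,"spin":1.44},{"hand":0,"x":0.0113,"y":-0.0030,"z":0,"spin":1.56},{"hand":0,"x":0.0122,"y":-0.0032,"z":0,"spin":1.68},{"hand":0,"x":0.0131,"y":-0.0034,"z":0,"spin":1.80},{"hand":0,"x":0.0140,"y":-0.0035,"z":0,"spin":1.92},{"hand":0,"x":0.0148,"y":-0.0037,"z":0,"spin":2.04},{"hand":0,"x":0.0157,"y":-0.0038,"z":0,"spin":2.16},{"hand":0,"x":0.0166,"y":-0.0039,"z":0,"spin":2.28},{"hand":0,"x":0.0175,"y":-0.0040,"z":0,"spin":2.40},
```

View pics/v5.png

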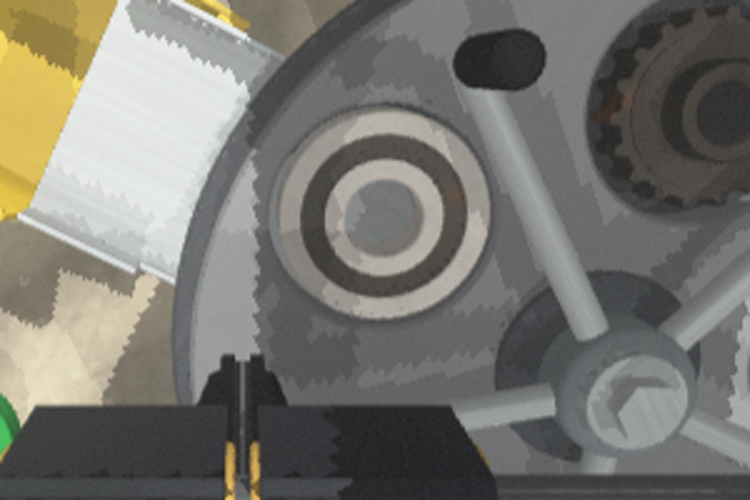

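Crop 2.5x: the bearing (383,212) is still flush with the wheel top, just short of the chute line. Force is about 2.2 N, so it's free-running. I'll creep in small batches and watch the force.

```bash
python3 -m handwheel '[{"hand":0,"x":0.0008,"y":-0.0003,"z":0,"spin":0.12},{"hand":0,"x":0.0017,"y":-0.0007,"z":0,"spin":0.24},{"hand":0,"x":0.0025,"y":-0.0010,"z":0,"spin":0.36},{"hand":0,"x":0.0033,"y":-0.0013,"z":0,"spin":0.48},{"hand":0,"x":0.0042,"y":-0.0017,"z":0,"spin":0.60}]'; python3 -m handwheel '[{"hand":0,"x":0.0008,"y":-0.0003,"z":0,"spin":0.12},{"hand":0,"x":0.0017,"y":-0.0006,"z":0,"spin":0.24}]'
```

```text
t: 10.05
eef_pos: [525.1, -75.1, 177.1]
tcp_rot: [-3.142, -0.0, 1.22]
ft_force: [-1.5, 1.0, 0.0]
opening: 0.007
t: 10.22
eef_pos: [526.9, -75.7, 177.2]
tcp_rot: [3.142, -0.0, 1.241]
ft_force: [-0.6, -0.4, -0.1]
opening: 0.002
```

```bash
python3 -m handwheel '[{"hand":0,"x":0.0009,"y":-0.0003,"z":0,"spin":0.12},{"hand":0,"x":0.0017,"y":-0.0006,"z":0,"spin":0.24}]'
```

```text
t: 10.38
eef_pos: [528.6, -76.3, 177.2]
tcp_rot: [3.142, -0.0, 1.261]
ft_force: [-0.9, 0.6, -0.8]
opening: 0.005
```

```bash
python3 -m handwheel '[{"hand":0,"x":0.0009,"y":-0.0003,"z":0,"spin":0.12},{"hand":0,"x":0.0017,"y":-0.0005,"z":0,"spin":0.24}]'
```

```text
t: 10.55
eef_pos: [530.3, -76.9, 177.2]
tcp_rot: [3.141, -0.0, 1.282]
ft_force: [-1.5, -0.6, -0.6]
opening: 0.007
```

```bash
python3 -m handwheel '[{"hand":0,"x":0.0009,"y":-0.0003,"z":0,"spin":0.12},{"hand":0,"x":0.0017,"y":-0.0005,"z":0,"spin":0.24}]'
```

```text
t: 10.72
eef_pos: [531.9, -77.3, 177.2]
tcp_rot: [-3.142, -0.0, 1.303]
ft_force: [-1.9, -0.2, 0.5]
opening: 0.005
```

```bash
python3 -m handwheel '[{"hand":0,"x":0.0009,"y":-0.0002,"z":0,"spin":0.12},{"hand":0,"x":0.0017,"y":-0.0004,"z":0,"spin":0.24}]'
```

```text
t: 10.88
eef_pos: [533.6, -77.7, 177.2]
tcp_rot: [-3.142, -0.0, 1.324]
ft_force: [-2.1, -0.6, 0.4]
opening: 0.003
```

```bash
python3 -m handwheel '[{"hand":0,"x":0.0009,"y":-0.0002,"z":0,"spin":0.12},{"hand":0,"x":0.0017,"y":-0.0004,"z":0,"spin":0.24}]'
python3 - <<'E'
from h import *
c=snap('wrist','wrist6')
cv2.imwrite('pics/v6.png',cv2.resize(c['img'][90:290,220:520,::-1],None,fx=2.5,fy=2.5,interpolation=2))
E
```

```text
t: 11.05
eef_pos: [535.4, -78.1, 177.2]
tcp_rot: [-3.142, -0.0, 1.345]
ft_force: [-2.1, -0.4, 0.3]
opening: 0.006
```

View pics/v6.png

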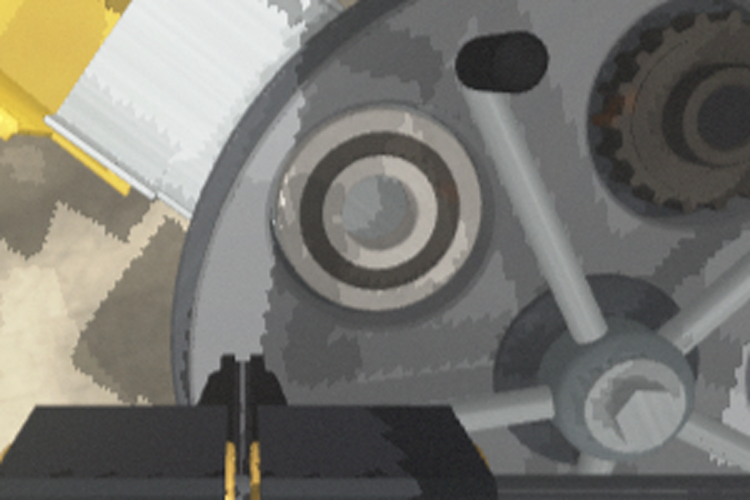

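The ring now looks 3% smaller (209 px against 216 px) and sits off-centre with a gap to the lower right, so it appears to have dropped. I'll feel for the block in sub-millimetre steps.

```bash
python3 -m handwheel '[{"hand":0,"x":0.0005,"y":-0.0001,"z":0,"spin":0.06}]'
```

```text
t: 11.18
eef_pos: [535.8, -78.2, 177.1]
tcp_rot: [-3.141, -0.0, 1.35]
ft_force: [-2.0, 0.1, 0.6]
opening: 0.007
```

```bash
python3 -m handwheel '[{"hand":0,"x":0.0005,"y":-0.0001,"z":0,"spin":0.06}]'
```

```text
t: 11.27
eef_pos: [536.0, -78.3, 177.1]
tcp_rot: [-3.141, 0.0, 1.355]
ft_force: [-4.2, -0.5, 1.2]
opening: 0.006
```

```bash
python3 -m handwheel '[{"hand":0,"x":0.0005,"y":-0.0001,"z":0,"spin":0.06}]'
```

```text
t: 11.35
eef_pos: [536.2, -78.3, 177.1]
tcp_rot: [-3.14, 0.0, 1.36]
ft_force: [-6.4, -1.4, 2.2]
opening: 0.006
```

```bash
python3 -m handwheel '[{"hand":0,"x":0.0005,"y":-0.0001,"z":0,"spin":0.06}]'
```

```text
t: 11.43
eef_pos: [536.4, -78.4, 177.1]
tcp_rot: [-3.139, 0.0, 1.366]
ft_force: [-8.8, -1.2, 2.8]
opening: 0.006
```

Blocked: force has risen steadily to about 9 N while the wheel stays put. Easing off, lifting, and going behind the knob on its +x side.

```bash
python3 -m handwheel '[{"hand":0,"x":-0.003,"y":0.0005,"z":0,"spin":0},{"hand":0,"x":-0.008,"y":0.0015,"z":0,"spin":0},{"hand":0,"x":-0.008,"y":0.0015,"z":0.03,"spin":0},{"hand":0,"x":-0.008,"y":0.0015,"z":0.08,"spin":0},{"hand":0,"x":-0.008,"y":0.03,"z":0.08,"spin":-1.2},{"hand":0,"x":-0.012,"y":0.06,"z":0.08,"spin":-2.4},{"hand":0,"x":-0.016,"y":0.09,"z":0.08,"spin":-3.6},{"hand":0,"x":-0.02,"y":0.12,"z":0.08,"spin":-4.8},{"hand":0,"x":-0.025,"y":0.15,"z":0.08,"spin":-6},{"hand":0,"x":-0.03,"y":0.18,"z":0.08,"spin":-7.2},{"hand":0,"x":-0.0346,"y":0.209,"z":0.08,"spin":-7.7},{"hand":0,"x":-0.0346,"y":0.209,"z":0.08,"spin":-7.7},{"hand":0,"x":-0.0346,"y":0.209,"z":0.05,"spin":-7.7},{"hand":0,"x":-0.0346,"y":0.209,"z":0.025,"spin":-7.7},{"hand":0,"x":-0.0346,"y":0.209,"z":0.025,"spin":-7.7},{"hand":0,"x":-0.0346,"y":0.209,"z":0.025,"spin":-7.7},{"hand":0,"x":-0.0346,"y":0.209,"z":0.025,"spin":-7.7}]'
python3 - <<'E'
from h import *
a=snap('top','top7');b=snap('wrist','wrist7')
cv2.imwrite('pics/v7.png',np.hstack([cv2.resize(a['img'][100:280,130:340,::-1],(420,360),interpolation=2),cv2.resize(b['img'][:,:,::-1],(380,360))]))
E
```

```text
t: 12.85
eef_pos: [503.3, 130.4, 203.3]
tcp_rot: [3.141, -0.001, 0.693]
ft_force: [0.2, 0.1, 0.3]
opening: 0.006
```

View pics/v7.png

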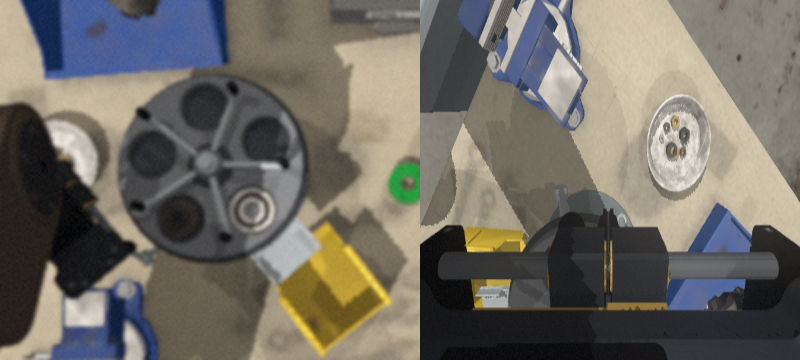

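Left view: the bearing sits in the drop hole by the chute and the gear is one pocket away. The gripper is beside the knob. Now tipping the lever.

```bash
python3 -m handwheel '[{"hand":0,"x":-0.0038,"y":-0.0032,"z":0,"spin":0},{"hand":0,"x":-0.0077,"y":-0.0064,"z":0,"spin":0},{"hand":0,"x":-0.0115,"y":-0.0096,"z":0,"spin":0},{"hand":0,"x":-0.0154,"y":-0.0128,"z":0,"spin":0}]'
python3 -m handwheel '[{"hand":0,"x":-0.0054,"y":-0.0045,"z":0,"spin":0},{"hand":0,"x":-0.0108,"y":-0.0090,"z":0,"spin":0},{"hand":0,"x":-0.0161,"y":-0.0134,"z":0,"spin":0},{"hand":0,"x":-0.0215,"y":-0.0179,"z":0,"spin":0},{"hand":0,"x":-0.0269,"y":-0.0224,"z":0,"spin":0},{"hand":0,"x":-0.030,"y":-0.025,"z":0,"spin":0},{"hand":0,"x":-0.030,"y":-0.025,"z":0,"spin":0}]'
```

```text
t: 13.28
eef_pos: [487.5, 117.5, 202.8]
tcp_rot: [3.141, -0.002, 0.693]
ft_force: [3.9, 1.5, 2.7]
opening: 0.002
t: 13.87
eef_pos: [456.6, 92.2, 202.2]
tcp_rot: [-3.141, 0.0, 0.693]
ft_force: [2.9, 1.8, 0.3]
opening: 0.007
```

```bash
python3 -m handwheel '[{"hand":0,"x":-0.0015,"y":-0.0013,"z":0,"spin":0},{"hand":0,"x":-0.003,"y":-0.0026,"z":0,"spin":0}]'; python3 -m handwheel '[{"hand":0,"x":-0.0015,"y":-0.0013,"z":0,"spin":0},{"hand":0,"x":-0.0015,"y":-0.0013,"z":0,"spin":0},{"hand":0,"x":-0.0015,"y":-0.0013,"z":0,"spin":0},{"hand":0,"x":-0.0015,"y":-0.0013,"z":0,"spin":0},{"hand":0,"x":-0.0015,"y":-0.0013,"z":0,"spin":0},{"hand":0,"x":-0.0015,"y":-0.0013,"z":0,"spin":0},{"hand":0,"x":-0.0015,"y":-0.0013,"z":0,"spin":0},{"hand":0,"x":-0.0015,"y":-0.0013,"z":0,"spin":0},{"hand":0,"x":-0.0015,"y":-0.0013,"z":0,"spin":0},{"hand":0,"x":-0.0015,"y":-0.0013,"z":0,"spin":0},{"hand":0,"x":-0.0015,"y":-0.0013,"z":0,"spin":0}]'
python3 - <<'E'
from h import *
t=snap('top','top8'); s=snap('side','side8'); w=snap('wrist','wrist8')
o=np.load('pics/side0.npz')['img']
t7=np.load('pics/top7.npz')['img']
d=np.abs(t['img'].astype(int)-t7).max(2)
m=np.zeros_like(d);m[215:290,250:345]=d[215:290,250:345]
print('top change near bin/chute',(m>50).sum(), np.argwhere(m>50).mean(0) if (m>50).any() else '')
d=np.abs(s['img'].astype(int)-o).max(2)[215:265,235:310]; print('side bin change',(d>50).sum())
h=lambda r:(d.shape)
# bearing pocket brightness at old place
print('pocket px',t7[200:212,250:262].mean(),t['img'][200:212,250:262].mean())
E
```

```text
t: 14.03
eef_pos: [454.2, 90.1, 202.0]
tcp_rot: [-3.141, 0.0, 0.693]
ft_force: [1.8, 1.8, -1.4]
opening: 0.004
t: 14.95
eef_pos: [452.8, 88.8, 202.2]
tcp_rot: [3.142, -0.0, 0.693]
ft_force: [2.4, 3.0, -0.7]
opening: 0.005
top change near bin/chute 570 [232.71929825 280.01578947]
side bin change 343
pocket px 122.41666666666667 84.14120370370371
```

The tip moved about 55 mm at the knob, and the pocket and bin images changed as if the bearing slid out. I'll ease the lever back gently, lift clear, then check.

```bash
python3 -m handwheel '[{"hand":0,"x":0.006,"y":0.005,"z":0,"spin":0},{"hand":0,"x":0.012,"y":0.010,"z":0,"spin":0},{"hand":0,"x":0.018,"y":0.015,"z":0,"spin":0},{"hand":0,"x":0.024,"y":0.020,"z":0,"spin":0},{"hand":0,"x":0.030,"y":0.025,"z":0,"spin":0},{"hand":0,"x":0.036,"y":0.030,"z":0,"spin":0},{"hand":0,"x":0.042,"y":0.035,"z":0,"spin":0},{"hand":0,"x":0.052,"y":0.043,"z":0,"spin":0},{"hand":0,"x":0.06,"y":0.05,"z":0,"spin":0},{"hand":0,"x":0.06,"y":0.05,"z":0.04,"spin":0},{"hand":0,"x":0.06,"y":0.05,"z":0.08,"spin":0},{"hand":0,"x":0.04,"y":0.08,"z":0.1,"spin":0},{"hand":0,"x":0.02,"y":0.11,"z":0.1,"spin":0},{"hand":0,"x":0.0,"y":0.14,"z":0.1,"spin":0},{"hand":0,"x":-0.02,"y":0.17,"z":0.1,"spin":0},{"hand":0,"x":-0.03,"y":0.19,"z":0.1,"spin":0},{"hand":0,"x":-0.03,"y":0.19,"z":0.1,"spin":0},{"hand":0,"x":-0.03,"y":0.19,"z":0.1,"spin":0}]'
python3 - <<'E'
from h import *
t=snap('top','top9'); s=snap('side','side9')
cv2.imwrite('pics/v9.png',np.vstack([cv2.resize(t['img'][130:280,160:340,::-1],(480,400),interpolation=2),cv2.resize(s['img'][140:270,190:385,::-1],(480,320),interpolation=2)])[:,:] if 0 else np.hstack([cv2.resize(t['img'][130:280,160:340,::-1],(420,350),interpolation=2),cv2.resize(s['img'][140:300,210:384,::-1],(380,350),interpolation=2)]))
c=t; m=cv2.inRange(cv2.cvtColor(c['img'],cv2.COLOR_RGB2HSV),(20,130,80),(34,255,255)); m[:,340:]=0
a=max(cv2.findContours(m,0,2)[0],key=cv2.contourArea); print('bin',cv2.minAreaRect(a))
k=(c['img'].max(2)<38).astype(np.uint8); n,l,st,ce=cv2.connectedComponentsWithStats(k)
print([ce[i].round(1) for i in range(1,n) if st[i][4]>40 and 165<ce[i][0]<200 and 200<ce[i][1]<235],'knob was 180.2,217')
E
```

```text
t: 16.6
eef_pos: [422.3, 279.7, 302.1]
tcp_rot: [3.141, 0.0, 0.696]
ft_force: [-0.7, -0.8, -0.3]
opening: 0.001
bin ((292.3692626953125, 243.54617309570312), (51.83412551879883, 45.8701286315918), 52.12501525878906)
[array([180.3, 217.1])] knob was 180.2,217
```

View pics/v9.png

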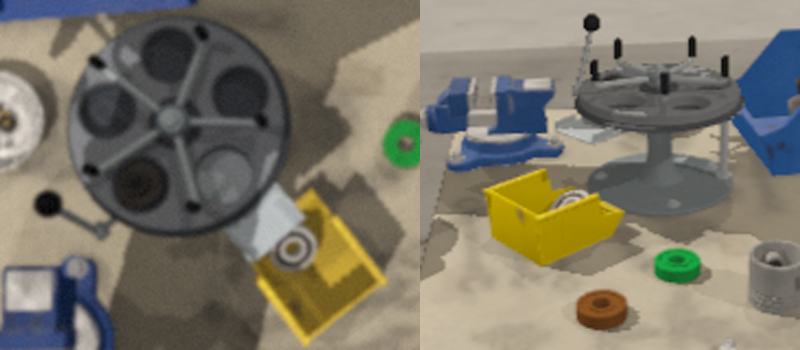

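The knob is back at its rest pixel and the bin hasn't moved. The bearing is in the bin near the chute end, at crop (295,247), and perhaps leaning on the lip. I'll triangulate it against the limits.

Run:
```python
from h import *
t=dict(np.load('pics/top9.npz'));s=dict(np.load('pics/side9.npz'))
ut,vt=160+295*180/420,130+247*150/350
us,vs=210+572*0+ (572-420)*174/380,140+204*160/350
def l(c,u,v):
    T=c['T'];d=T[:3,:3]@[(u-c['cx'])/c['fx'],(v-c['cy'])/c['fy'],1];return T[:3,3],d/np.linalg.norm(d)
o1,d1=l(t,ut,vt);o2,d2=l(s,us,vs)
k=np.linalg.lstsq(np.c_[d1,-d2],o2-o1,rcond=None)[0];p,q=o1+k[0]*d1,o2+k[1]*d2
print('bearing',p,q)
# bin corners in top crop: back rim corners & front
a=np.radians(219.8);e=np.array([np.cos(a),np.sin(a)]);f=np.array([-e[1],e[0]])
C=np.array([554.3,6.])
im=t['img'];m=cv2.inRange(cv2.cvtColor(im,cv2.COLOR_RGB2HSV),(20,130,80),(34,255,255));m[:,340:]=0
cn=max(cv2.findContours(m,0,2)[0],key=cv2.contourArea)[:,0]
for z in (62,27):
    w=np.array([ray(t,u,v,z)[:2]-C for u,v in cn]); print(z,'along outlet',(w@e).min(),(w@e).max(),'across',(w@f).min(),(w@f).max())
for P in (p,q,ray(t,ut,vt,10),ray(t,ut,vt,20),ray(t,ut,vt,30)): print('bearing along',(P[:2]-C)@e,'across',(P[:2]-C)@f,'z',P[2])
```

```text
bearing [434.00135225 -99.43665604  30.74793643] [439.95682211 -99.49925971  30.76829226]
62 along outlet 123.80578566472136 249.70476077013106 across -51.79635344003982 60.11714333889916
27 along outlet 120.89776000291765 251.4151678445743 across -55.512964299256886 60.50592695742882
bearing along 159.91449519091674 across 4.000914363701396 z 30.7479364296737
bearing along 155.3790790360391 across 7.861165752235997 z 30.768292255729023
bearing along 159.00561348861217 across 3.042475392208749 z 10.0
bearing along 159.4436723314206 across 3.5044196316955656 z 20.0
bearing along 159.88173117422906 across 3.9663638711824074 z 30.0
```

```bash
python3 -m handwheel '[{"hand":0,"x":0,"y":0.0,"z":0,"spin":0},{"hand":0,"x":0,"y":0,"z":0,"spin":0},{"hand":0,"x":0,"y":0,"z":0,"spin":0},{"hand":0,"x":0,"y":0,"z":0,"spin":0},{"hand":0,"x":0,"y":0,"z":0,"spin":0},{"hand":0,"x":0,"y":0,"z":0,"spin":0}]'
python3 - <<'E'
from h import *
import cell
for n in ('top','side'):
    c=snap(n,n+'10');o=np.load(f'pics/{n}9.npz')['img']; d=np.abs(c['img'].astype(int)-o).max(2)
    print(n,(d[215:290,250:345]>30).sum() if n=='top' else (d[200:270,235:310]>30).sum())
o=np.load('pics/top0.npz')['img'];c=np.load('pics/top10.npz')['img']
print('bystanders change',(np.abs(c.astype(int)-o).max(2)[:,345:]>60).sum())
print(cell.job_done())
E
```

```text
t: 17.2
eef_pos: [422.9, 278.7, 302.2]
tcp_rot: [3.142, -0.0, 0.693]
ft_force: [-0.1, -0.2, 0.3]
opening: 0.001
top 0
side 0
bystanders change 79
the job is handed in; nothing more can be done
None
```

The bearing went into the yellow bin and I handed the job in at about 17 s. I pushed the wheel counter-clockwise in two strokes on the posts, so the gear trailed the bearing. It dropped and then blocked the wheel at about 9 N at the post. I eased off, tipped the lever about 55 mm at the knob, let it spring back, and moved the arm clear.

**What the last checks showed:**
- **Bearing:** it lies in the bin about 25 mm to the chute side of its centre, at roughly 30 mm height or less, and probably leans on the front lip. The two camera rays to it missed each other by 6 mm. Nothing in or near the bin changed between two looks 0.6 s apart.
- **Bin and lever:** the bin's outline shifted by only 0.2 px, and the knob is back within 0.1 px of its rest position, so the chute is shut.
- **Gear:** it is still in its pocket, one place behind the drop hole.
- **Arm:** it is clear and reads about 0 N.

**Not settled:**
- **Bystanders:** the coarse image-difference check on the right side of the top view flagged 79 changed pixels. I did not look into the cause. The arm never went to that side, so I think it is shadow or noise.
- **Bearing angle:** the wrist camera's angle readings disagreed with the top camera's by a few degrees, so I relied on the felt block and the 3% shrink of the ring to confirm the drop.

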